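# Prop the inclined-plane ramp on its folding leg

## Task

Make the inclined-plane rig ready: push its folding prop leg up and over until it meets its stop, and keep it pressed home there with roughly 10 newtons for half a second (never push the leg with more than 25). Then take the ramp by its cross bar, bring it over and lower it gently, without letting it drop, until it rests by its own weight on the head of the leg, and let go. Leave the weights and the other things around it where they are.

Things in the scene. Friction and masses are not known exactly. Their poses are not given: they have to be found in the camera images.
- rig: Base of the inclined-plane rig: aluminium plate 310 x 100 x 10 mm, screwed to the bench. Origin: centre of its underside, on the bench. Its own +x runs along it from the ramp's hinge to the other end (about -y of the world, within 15 degrees). Ramp hinge axle at x = -110 mm, leg axle at x = +70 mm, both along its y, 30 mm above the bench, at mid-width.
- leg (a joint): Angle (rad) of the steel prop leg, 26 mm wide, 10 thick. 0 = level, pointing at the ramp's hinge; pi/2 = upright; more = leaning to the rig's +x. Starts at 0.45 to 0.75, stays where left (axle friction 0.1 N m). Swings up until it meets a rubber peg on a stop arm beside it, clamped at an unmeasured angle: somewhere from 1.40 to 1.75. The stop yields only a few mm at the head for 10 N.
- leg_head (a point): Centre of the prop leg's rounded rubber head (radius 6 mm, 38 mm wide), 100 mm from the leg's axle. The rubber grips: pushed level while the leg is still low it jams under the finger, so push along its arc (up and over).
- ramp (a joint): Angle (rad) of the ramp: plate 84 mm wide, 8 thick, 0.36 to 0.5 kg, reaching 5 to 238 mm from its hinge axle. 0 = level, pointing to the rig's +x; pi/2 = upright. Starts leaning back at 1.70 to 1.85. Friction holds it above about 1.3 (back limit 1.9); lower down it falls by its weight. On the leg it rests between 0.50 and 0.61, by where the stop is.
- bar_mid (a point): Middle of the ramp's cross bar: round steel bar, 12 mm diameter, parallel to the hinge, 278 mm from the hinge axle in the plate's mid-plane, free over 64 mm between its two rods. Can be pinched from above across the bar; it turns between the fingers as the ramp is lowered.
- weight_small: Small brass weight, 23 x 23 x 35 mm, standing on the far end of the rig's base plate; origin at the centre of its underside. A bystander.
- weight_large: Larger brass weight, 29 x 29 x 44 mm, standing on the bench; origin at the centre of its underside. A bystander.
- notebook: Blue notebook, 135 x 98 x 13 mm, lying on the bench; origin at the centre of its underside. A bystander.
- tape_roll: Roll of tape lying flat, 83 x 93 x 19 mm; origin at the centre of its underside. A bystander.
- stopwatch: Dark stopwatch lying flat, 73 x 58 x 14 mm; origin at the centre of its underside. A bystander.
- sample_jar: Brown sample jar with a black lid, 54 x 54 x 65 mm; origin at the centre of its underside. A bystander.

How it is judged:
By the outcome, as a careful person would: the job done as asked, in the order asked, and still so for the second after the job is handed in, with the robot touching nothing.
It also fails if it takes over 67 s, if anything falls off the work surface, if the arm or the gripper's body presses on something with over 40 N, if the wrist force passes 120 N, or if a joint passes its speed limit or range.

## Robot

A 6-joint arm with a two-finger parallel gripper is mounted at the origin on a cart in front of the work surface, level with it; the furniture and walls round the work are solid. World frame = base frame: x ahead of the robot, y to its left, z up, the work surface at z = 0. Lengths are in m, angles in degrees, forces in N, time in s.
With the tool pointing down it reaches from about 0.375 to 0.9 m from the base axis. Payload 3.1 kg.
Tool frame: the origin (TCP) lies midway between the tips of the shut fingers; the grasp point (between the pads) lies 19 mm behind it; y points along the fingers, x is the direction in which the jaws open and shut, and the axes are right-handed (so a half turn about y gives the same grasp; the last joint's range is limited). The gripper opens to 85 mm and grips with 20 to 120 N. Pads are 22 mm wide; open, the fingers measure 114 mm over their backs; the gripper's body (76 mm by 85 mm) begins 54 mm behind the grasp point. The pads swing forward as they close: fully open they stand 13 mm farther back than shut.
Start: joints at [-83.05, 30.224, 82.088, -0, 67.689, -10.227], TCP at [0.185, -0.597, 0.231] pointing down, gripper open.
Joint ranges: [-176.69, 176.69], [-43.24, 126.21], [12.49, 139.97], [-82, 262], [0, 151.66], [-163.58, 163.58]. Speed limits (degrees/s): [159.86, 159.86, 180, 180, 180, 180].

## Interface

Orientations are given as a 3x3 rotation matrix whose columns are the frame's x, y, z axes.
In Python, from rig import robot, claw, solver, read_camera, order, monitor gives the robot as it stands. Calls block until the motion is done:
- robot.goto(position, orientation): joint-space move of the TCP to a pose.
- robot.move_linear(position, rotation=None, speed=0.15): straight line of the TCP; rotation=None keeps the orientation; speed is the mean speed in m/s.
- robot.set_joints(angles): joint-space move.
- claw.open_jaws() and claw.close(): open the fingers fully, or close them until they stop; the grip force is fixed at half the most.
- robot.pause(seconds).
- solver.ik(position, orientation): joint angles nearest the present ones, or None.
- read_camera(name): name is "scene" or "top" or "wrist"; returns a dict with "color" (400x640x3 uint8, red, green, blue), "mtx" (3x3 intrinsics, pixels), "origin" and "rotation" of the camera in the world; the wrist camera has in their place "hand_eye" (4x4, takes a point from camera to tool coordinates, whose origin is the TCP and whose axes are the tool frame's). Camera axes: x right, y down, z forward; pixel columns grow to the right and rows downward; lengths in m; the calibration is good to about 2 mm. A picture is of the moment at which its call begins: read the wrist's pose just before it. There is no depth.
A pose or a line that the arm cannot do raises robot.PlanningError and nothing moves.
- order.sign_off(): hands the job in, once; it reports no verdict.
Readings, each from a call of its own:
- monitor.read_time_s(): time.
- monitor.read_joints(): joint angles.
- monitor.read_qd(): joint speeds.
- monitor.read_joint_efforts(): joint torques, N m.
- monitor.read_tcp_pos(): TCP position.
- monitor.read_eef_rot(): TCP orientation.
- monitor.read_wrist_force(): force on the tool from outside, world axes, zero at the start.
- monitor.read_wrist_torque(): the same for the moment, N m.
- monitor.read_grip_width(): opening from 0.0 (shut) to 1.0 (fully open).
Only numpy, scipy, OpenCV 4.12 (cv2) and the standard library are available. Lean on these libraries where they do the work, as an engineer would, in place of code of your own. Each camera call takes 0.05 s, during which the arm holds its last target.

## Working session

There is one attempt and no reset: what is moved stays moved. The work goes in short steps, each a Python script; the robot and the scene stay as the last script left them, time stands still between calls to the robot, and variables do not carry over. Pictures are saved under pics/ and viewed, and the job is handed in when it is done.

```bash
ls; mkdir -p pics; python3 - <<'E'
from rig import robot, claw, solver, read_camera, order, monitor
import cv2,numpy as np
for n in ["scene","top","wrist"]:
    c=read_camera(n); cv2.imwrite(f"pics/{n}0.png",c["color"][:,:,::-1])
    print(n,c["mtx"].tolist(),*( (np.round(c[k],4).tolist()) for k in c if k not in("color","mtx")))
print(monitor.read_time_s(),monitor.read_tcp_pos(),monitor.read_eef_rot(),monitor.read_wrist_force(),monitor.read_grip_width())
E
```

```text
pics
scene [[379.9859126999165, 0.0, 316.9159070389709], [0.0, 379.9859126999165, 192.40456674213306], [0.0, 0.0, 1.0]] [-0.2595, 0.4316, 1.1911] [[-0.5613, -0.6223, 0.5456], [-0.8275, 0.4331, -0.3573], [-0.0139, -0.6521, -0.758]]
top [[403.67621932977664, 0.0, 321.75690004796496], [0.0, 403.67621932977664, 205.24302961803437], [0.0, 0.0, 1.0]] [0.3491, -0.1197, 1.3485] [[-0.0249, -0.9871, 0.158], [-0.9996, 0.0263, 0.0069], [-0.0109, -0.1578, -0.9874]]
wrist [[299.8753576055445, 0.0, 322.9059222006095], [0.0, 299.8753576055445, 199.4788015415315], [0.0, 0.0, 1.0]] [[1.0, 0.0003, -0.0002, -0.0009], [0.0003, -0.3118, 0.9502, -0.1423], [0.0002, -0.9502, -0.3118, 0.0796], [0.0, 0.0, 0.0, 1.0]]
0.15 [ 0.18453397 -0.59656432  0.23056897] [[ 2.95301455e-01 -1.97734566e-04  9.55404109e-01]
 [-9.55402733e-01  1.64874458e-03  2.95301371e-01]
 [-1.63360864e-03 -9.99998621e-01  2.97960529e-04]] [-0.07369874  0.4681908  -0.64105898] 0.9996456649880398
```

View pics/scene0.png

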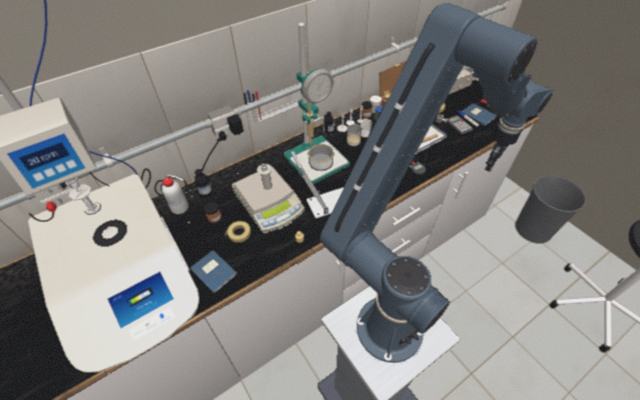

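View pics/top0.png

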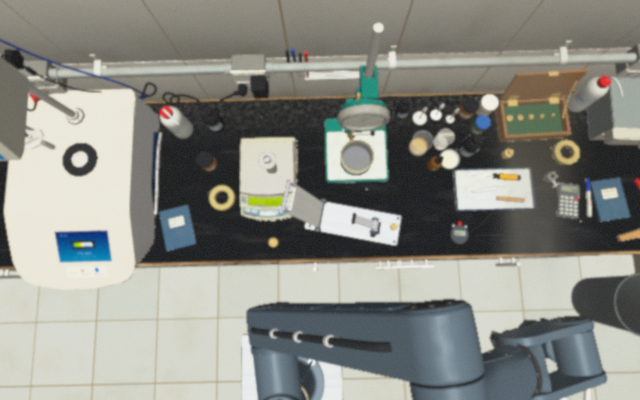

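View pics/wrist0.png

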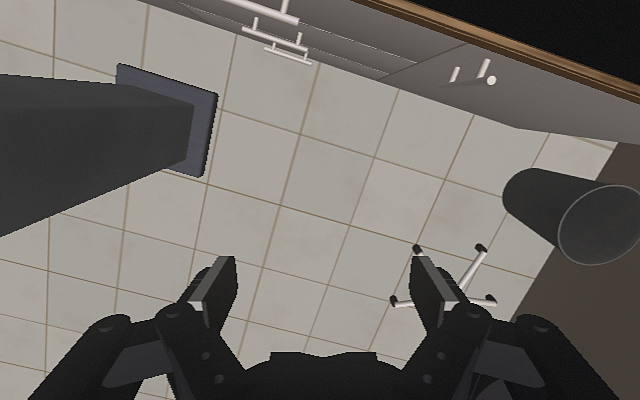

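The top view shows the rig at about (345,218): ramp leaning back at (305,205), leg at (367,222) and the small weight at (393,227). I'll zoom in.

```bash
python3 - <<'E'
import cv2
a=cv2.imread("pics/top0.png")[165:255,225:415]; cv2.imwrite("pics/topz.png",cv2.resize(a,None,fx=4.2,fy=4.2,interpolation=cv2.INTER_CUBIC))
a=cv2.imread("pics/scene0.png")[140:260,220:360]; cv2.imwrite("pics/scz.png",cv2.resize(a,None,fx=5,fy=5,interpolation=cv2.INTER_CUBIC))
E
```

```text
(no output)
```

View pics/topz.png

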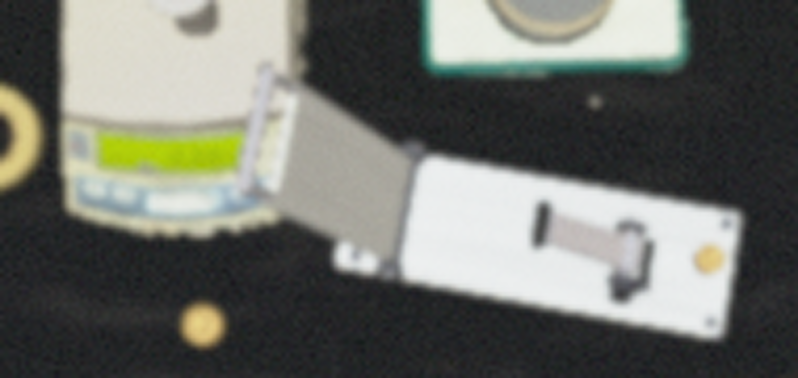

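View pics/scz.png

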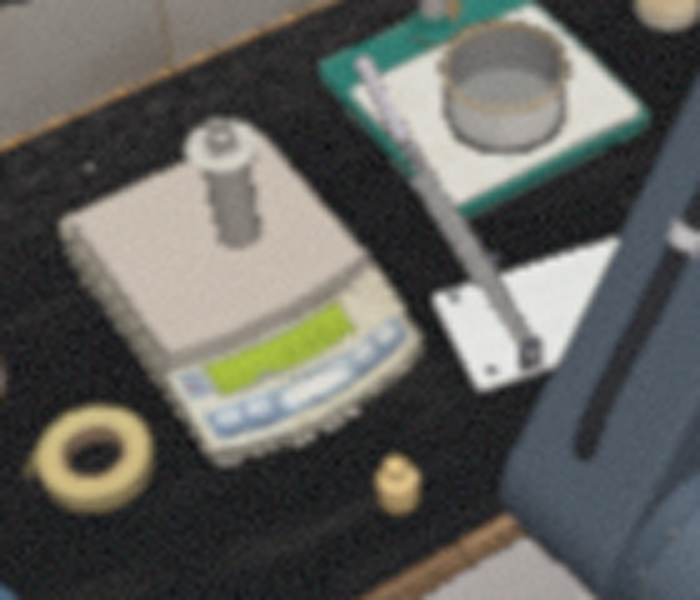

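```bash
cat > h.py <<'E'
import numpy as np,cv2
from scipy.optimize import least_squares
def proj(c,P):
    P=np.atleast_2d(P); q=(P-c["origin"])@c["rotation"]; 
    return q[:,:2]/q[:,2:]*[c["mtx"][0,0],c["mtx"][1,1]]+c["mtx"][:2,2]
def ray(c,uv,z):
    d=c["rotation"]@np.linalg.solve(c["mtx"],[uv[0],uv[1],1.]); o=np.array(c["origin"]); return o+d*(z-o[2])/d[2]
def Rz(a): return np.array([[np.cos(a),-np.sin(a),0],[np.sin(a),np.cos(a),0],[0,0,1]])
def head(leg,r=.1,y=0): return np.array([.07-r*np.cos(leg),y,.03+r*np.sin(leg)])
def rampp(a,r,y=0): return np.array([-.11+r*np.cos(a),y,.03+r*np.sin(a)])
def W(p,P): return Rz(p[2])@np.atleast_2d(P).T  # unused
def tow(p,P): return np.atleast_2d(P)@Rz(p[2]).T+[p[0],p[1],0]
E
python3 - <<'E'
from rig import read_camera
from h import *
c=read_camera("top")
def px(u,v): return [225+(u+.5)/4.2-.5,165+(v+.5)/4.2-.5]
obs=np.array([px(741,213),px(722,338),px(336,268),px(424,153)])
bar=np.array([px(266,70),px(247,188)]); hd=np.array([px(544,204),px(539,245)])
print([ray(c,o,.01).round(4) for o in obs])
def res(p):
    m=tow(p,[[.155,.05,.01],[.155,-.05,.01],[-.155,-.05,.01]])
    r=(proj(c,m)-obs[:3]).ravel()
    # edge: 4th obs lies on y=+.05 edge
    w=ray(c,obs[3],.01)-[p[0],p[1],0]; r2=[((w@Rz(p[2]))[1]-.05)*300]
    b=(proj(c,tow(p,[rampp(p[3],.278,.032),rampp(p[3],.278,-.032)])).mean(0)-bar.mean(0))
    h=(proj(c,tow(p,[head(p[4])])).mean(0)-hd.mean(0))
    return np.r_[r,r2,b,h]
s=least_squares(res,[.37,-.1,-np.pi/2,1.75,.6]); p=s.x
print(p,np.degrees(p[2]),s.fun.round(2))
print("bar",tow(p,[rampp(p[3],.278)]),"head",tow(p,[head(p[4])]))
E
```

```text
[array([ 0.5221, -0.3741,  0.01  ]), array([ 0.4236, -0.3537,  0.01  ]), array([ 0.4867, -0.0514,  0.01  ]), array([ 0.5772, -0.1236,  0.01  ])]
[ 0.50530536 -0.21285442 -1.78069691  1.90110971  0.74135466] -102.02641750397619 [ 0.22  0.06  0.09 -0.16 -0.19 -0.61  0.52 -0.02  0.14 -0.    0.01]
bar [[ 0.54701256 -0.01708137  0.29297153]] head [[ 0.50608785 -0.2091814   0.09752877]]
```

```bash
cat >> h.py <<'E'
P0=np.array([0.5053,-0.2129,-1.7807])
def R_bar(yaw=P0[2]): # tool x=rig x, y down, z=rig y
    R=Rz(yaw); return np.c_[R[:,0],[0,0,-1],R[:,1]]
def R_push(yaw=P0[2]): # tool z=+rig x, x=-rig y
    R=Rz(yaw); return np.c_[-R[:,1],[0,0,-1],R[:,0]]
def wcam(c,pos,rot):
    T=np.eye(4);T[:3,:3]=rot;T[:3,3]=pos; H=T@c["hand_eye"]; return dict(mtx=c["mtx"],origin=H[:3,3],rotation=H[:3,:3])
E
python3 - <<'E'
from rig import robot,solver,monitor,read_camera
from h import *
import pickle
p=P0
tgt=tow(p,[[.06,-.02,.33]])[0]
print(solver.ik(tgt,R_bar()))
for x in[-.04,.06]: print(solver.ik(tow(p,[[x,0,.1]])[0],R_push()),solver.ik(tow(p,[[x,0,.1]])[0],R_push()@np.diag([-1,1,-1])))
for a in (1.8,1.2,.55): print(solver.ik(tow(p,[rampp(a,.278)])[0]-[0,0,.015],R_bar()))
robot.goto(tgt,R_bar())
pos,rot=monitor.read_tcp_pos(),monitor.read_eef_rot()
c=read_camera("wrist"); cv2.imwrite("pics/w1.png",c["color"][:,:,::-1])
pickle.dump((c,pos,rot),open("w1.pkl","wb")); print(pos,rot,monitor.read_time_s(),monitor.read_wrist_force())
E
```

```text
[-4.12529010e+01  1.78864589e+01  8.63753924e+01 -2.54444375e-14
  7.57381487e+01  6.07736936e+01]
[-3.05046290e+01  3.49983232e+01  1.00447540e+02 -2.54444375e-14
  4.45541372e+01  1.61521966e+02] [-3.05046290e+01  3.49983232e+01  1.00447540e+02 -2.54444375e-14
  4.45541372e+01 -1.84780344e+01]
[-4.02367426e+01  3.60966187e+01  9.74660884e+01 -2.54444375e-14
  4.64372929e+01  1.51789852e+02] [-4.02367426e+01  3.60966187e+01  9.74660884e+01 -2.54444375e-14
  4.64372929e+01 -2.82101481e+01]
[-1.63906057e+01  2.03109708e+01  9.00418635e+01 -2.54444375e-14
  6.96471656e+01  8.56359889e+01]
[-3.36090603e+01  2.13178602e+01  9.04386354e+01 -2.54444375e-14
  6.82435044e+01  6.84175342e+01]
[-4.60729922e+01  3.23362187e+01  9.17471079e+01 -2.54444375e-14
  5.59166734e+01  5.59536024e+01]
[ 0.47294184 -0.26810651  0.32975245] [[-2.09065149e-01 -4.25778042e-04  9.77901622e-01]
 [-9.77901688e-01 -1.43811457e-04 -2.09065226e-01]
 [ 2.29648839e-04 -9.99999899e-01 -3.86303102e-04]] 1.9 [-0.05446297  0.38240794 -0.17506155]
```

View pics/w1.png

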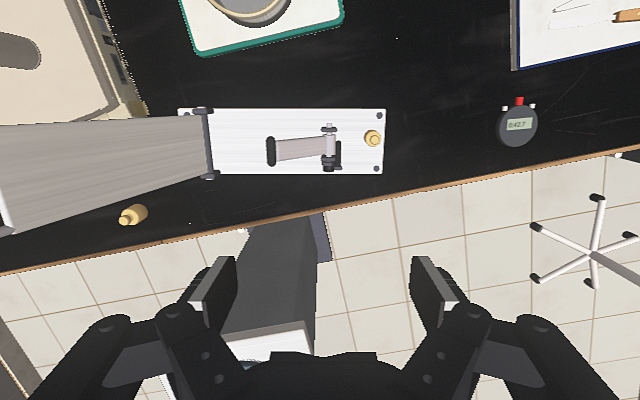

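```bash
python3 - <<'E'
import cv2
a=cv2.imread("pics/w1.png")
cv2.imwrite("pics/w1a.png",cv2.resize(a[95:190,170:400],None,fx=3.4,fy=3.4,interpolation=cv2.INTER_CUBIC))
cv2.imwrite("pics/w1b.png",cv2.resize(a[95:245,0:170],None,fx=3.5,fy=3.5,interpolation=cv2.INTER_CUBIC))
E
```

```text
(no output)
```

View pics/w1a.png

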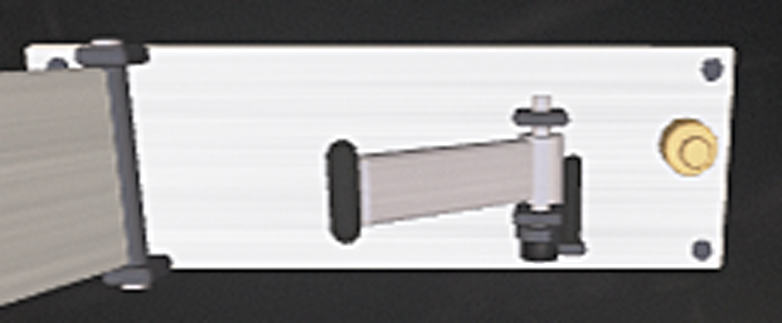

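View pics/w1b.png

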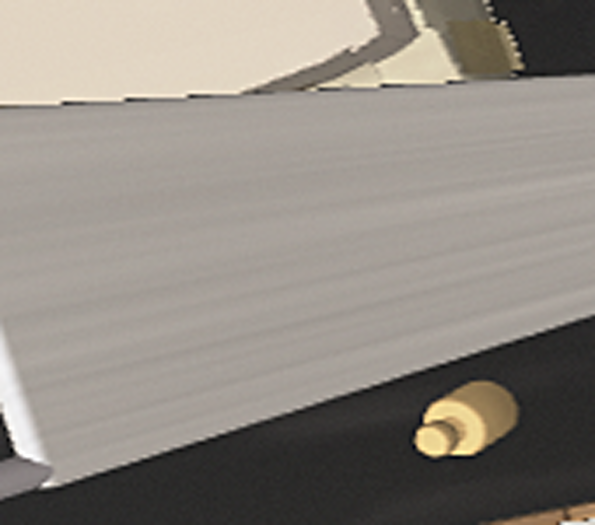

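```bash
python3 - <<'E'
from rig import read_camera
from h import *
import pickle
c,pos,rot=pickle.load(open("w1.pkl","rb")); w=wcam(c,pos,rot); t=read_camera("top")
def pt(u,v): return [225+(u+.5)/4.2-.5,165+(v+.5)/4.2-.5]
def pa(u,v): return [170+(u+.5)/3.4-.5,95+(v+.5)/3.4-.5]
def pb(u,v): return [(u+.5)/3.5-.5,95+(v+.5)/3.5-.5]
ot=np.array([pt(741,213),pt(722,338),pt(336,268)])
ow=np.array([pa(27,45),pa(735,46),pa(721,267)])
bar=np.array([pt(266,70),pt(247,188)]).mean(0)
hw=np.array(pa(344,191)); ht=np.array([pt(544,204),pt(539,245)]).mean(0); rc=np.array(pb(47,487))
A=[[.155,.05,.01],[.155,-.05,.01],[-.155,-.05,.01]]; B=[[-.155,.05,.01],[.155,.05,.01],[.155,-.05,.01]]
def corner(a): # front face corner of plate end
    n=np.array([np.sin(a),0,-np.cos(a)]); return rampp(a,.238,-.042)+.004*n
def res(p,use=(1,1)):
    r=[]
    if use[0]: r+=[(proj(t,tow(p,A))-ot).ravel(), proj(t,tow(p,rampp(p[3],.278)))[0]-bar,proj(t,tow(p,head(p[4])))[0]-ht]
    if use[1]: r+=[(proj(w,tow(p,B))-ow).ravel()*.7, (proj(w,tow(p,corner(p[3])))[0]-rc)*.7,(proj(w,tow(p,head(p[4])))[0]-hw)*.7]
    return np.concatenate(r)
for use in((1,0),(0,1),(1,1)):
    s=least_squares(res,[*P0,1.8,.7],args=(use,)); print(s.x.round(4),s.fun.round(1))
    p=s.x; print("bar",tow(p,rampp(p[3],.278)),"head",tow(p,head(p[4])))
E
```

```text
[ 0.505  -0.2127 -1.7794  1.9008  0.7427] [ 0.2  0.1  0.1 -0.1 -0.2 -0.5 -0.   0.3 -0.   0.1]
bar [[ 0.54644728 -0.01699946  0.29300183]] head [[ 0.50576494 -0.20915052  0.09762474]]
[ 0.5058 -0.2121 -1.7867  1.8963  0.739 ] [-0.9 -0.9  0.7 -0.2  0.4  0.6 -0.1  0.6  0.  -0.2]
bar [[ 0.54839834 -0.01783988  0.29339884]] head [[ 0.50662325 -0.20831122  0.09735773]]
[ 0.5056 -0.2124 -1.7847  1.9001  0.7381] [ 0.1  0.2 -0.1 -0.1 -0.4 -0.9 -0.  -0.3 -0.2 -0.1 -0.8 -0.6  0.8 -0.3
  0.6  0.6 -0.2  1.   0.2 -0.1]
bar [[ 0.54801294 -0.01705815  0.29306195]] head [[ 0.50643016 -0.20852212  0.09728846]]
```

```bash
sed -i 's/^P0=.*/P0=np.array([0.5055,-0.2125,-1.7840])/' h.py; cat >> h.py <<'E'
def rigf(f): return Rz(P0[2]).T@f
def fr(monitor,n=5): return rigf(np.mean([monitor.read_wrist_force() for _ in range(n)],0))
E
python3 - <<'E'
from rig import robot,claw,solver,monitor,read_camera
from h import *
R=R_push(); T=lambda x,z:tow(P0,[x,0,z])[0]
claw.close()
robot.goto(T(-.037,.2),R); print(monitor.read_time_s(),monitor.read_joints(),fr(monitor))
robot.move_linear(T(-.037,.086),speed=.1); b=fr(monitor); print(b, monitor.read_time_s())
x=-.037
while x<-.005:
    x+=.002 if x<-.029 else .001; robot.move_linear(T(x,.086),speed=.03); f=fr(monitor)-b; print(round(x,4),f.round(2))
    if abs(f[0])>.9: break
c=read_camera("wrist"); cv2.imwrite("pics/w2.png",c["color"][:,:,::-1]); print(monitor.read_time_s(),monitor.read_tcp_pos(),T(x,.086),b)
np.save("b.npy",b)
E
```

```text
4.2667 [-3.07709542e+01  2.62460932e+01  9.58145337e+01 -4.95939642e-03
  5.78981746e+01  1.61427503e+02] [-0.0494604   0.09203455 -0.20821757]
[ 0.20151645 -0.06346547  0.43393846] 5.5583
-0.035 [ 0.3  -0.42 -1.14]
-0.033 [ 0.19 -0.3  -0.27]
-0.031 [ 0.21 -0.21 -0.53]
-0.029 [-0.12 -0.45 -0.3 ]
-0.028 [-0.04 -0.9   0.29]
-0.027 [-0.93 -0.4  -0.55]
7.1083 [ 0.51118915 -0.18612706  0.08599866] [ 0.51121299 -0.18611133  0.086     ] [ 0.20151645 -0.06346547  0.43393846]
```

View pics/w2.png

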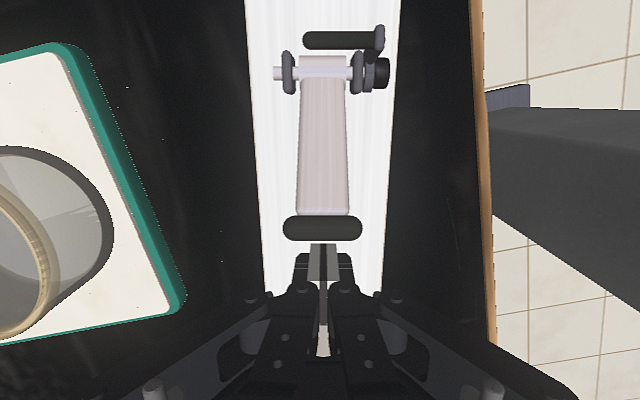

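The wrist view shows the shut fingertips at (322,250), centred just behind the head at (322,228), with a clear path. The stop peg at (340,40) sits beyond the leg. Now I'll push.

```bash
python3 - <<'E'
from rig import robot,claw,solver,monitor,read_camera
from h import *
T=lambda x,z:tow(P0,[x,0,z])[0]
b=np.load("b.npy"); x=-.027; n=0
# average bias over free-motion readings: x force about 0.1
def rd():
    return fr(monitor,10)-b
while x<-.008:
    x+=.001; robot.move_linear(T(x,.086),speed=.03); f=rd(); print(round(x,4),f.round(2))
    n=n+1 if f[0]<-1.2 else 0
    if n>=2 or f[0]<-3: break
print("contact",x,monitor.read_time_s())
hx=x+.0165; th=np.arccos(min(1,(.07-hx)/.1)); th0=th; print("theta0",th)
dx=x+.1*np.cos(th); dz=.086-.1*np.sin(th)
log=[];st="go"
while th<1.34:
    th+=.025
    robot.move_linear(T(dx-.1*np.cos(th),dz+.1*np.sin(th)+.007*(th-th0)),speed=.06)
    f=rd(); log.append((round(th,3),*f.round(1)))
    if np.linalg.norm(f)>12: st="HIGH"; break
print(st); print(*log[::2],sep="\n"); print(monitor.read_time_s(),monitor.read_tcp_pos())
np.save("st.npy",[th,th0,dx,dz])
c=read_camera("wrist"); cv2.imwrite("pics/w3.png",c["color"][:,:,::-1])
E
```

```text
-0.026 [-1.34 -0.6  -0.35]
-0.025 [-0.43  0.53 -0.39]
-0.024 [-0.03 -0.13 -0.51]
-0.023 [-0.53  0.79 -1.16]
-0.022 [-0.86 -0.23 -0.29]
-0.021 [-0.35 -1.12 -0.74]
-0.02 [-3.81  0.93  1.73]
contact -0.019999999999999993 8.8583
theta0 0.7451296458090737
go
(np.float64(0.77), np.float64(-3.9), np.float64(0.8), np.float64(2.8))
(np.float64(0.82), np.float64(-3.8), np.float64(0.7), np.float64(3.4))
(np.float64(0.87), np.float64(-1.6), np.float64(-0.4), np.float64(0.4))
(np.float64(0.92), np.float64(0.2), np.float64(-0.1), np.float64(-1.1))
(np.float64(0.97), np.float64(-1.3), np.float64(-0.6), np.float64(-0.3))
(np.float64(1.02), np.float64(-0.9), np.float64(-0.7), np.float64(-0.1))
(np.float64(1.07), np.float64(-0.1), np.float64(0.6), np.float64(-0.1))
(np.float64(1.12), np.float64(0.4), np.float64(0.7), np.float64(-0.0))
(np.float64(1.17), np.float64(-1.4), np.float64(-0.3), np.float64(0.3))
(np.float64(1.22), np.float64(-0.1), np.float64(0.3), np.float64(-1.5))
(np.float64(1.27), np.float64(-0.2), np.float64(-0.7), np.float64(-1.0))
(np.float64(1.32), np.float64(0.6), np.float64(0.3), np.float64(-0.4))
14.8583 [ 0.49890824 -0.24317079  0.1199339 ]
```

View pics/w3.png

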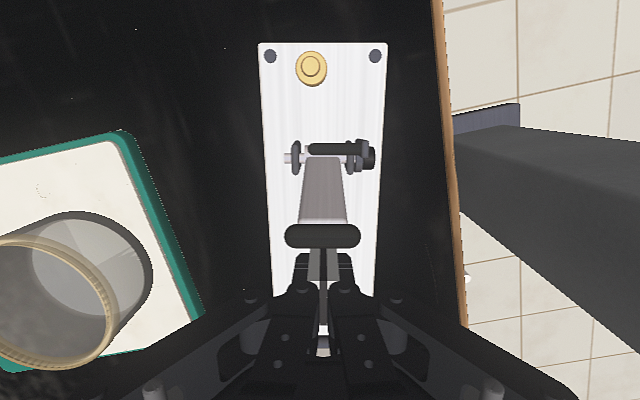

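The head is still on the fingers (236 vs 228 before), with the leg nearly upright and the axle at (325,157). The force is about 1 N, which fits axle friction. I'll continue to the stop in fine steps.

```bash
python3 - <<'E'
from rig import robot,claw,solver,monitor,read_camera
from h import *
T=lambda x,z:tow(P0,[x,0,z])[0]
b=np.load("b.npy"); th,th0,dx,dz=np.load("st.npy")
rd=lambda: fr(monitor,10)-b
P=lambda th:T(dx-.1*np.cos(th),dz+.1*np.sin(th)+.007*(th-th0))
log=[];n=0
while th<1.85:
    th+=.015 if n==0 else .005
    robot.move_linear(P(th),speed=.03)
    f=rd(); log.append((round(th,3),*f.round(1)))
    if f[0]<-2.8: n+=1
    if f[0]<-8.6: break
print("steps",len(log),monitor.read_time_s())
for k in range(14):
    robot.pause(.1); f=rd(); log.append(("hold",round(th,3),round(monitor.read_time_s(),2),*f.round(1)))
print(*log,sep="\n"); print(monitor.read_tcp_pos())
np.save("st.npy",[th,th0,dx,dz])
c=read_camera("wrist"); cv2.imwrite("pics/w4.png",c["color"][:,:,::-1])
E
```

```text
steps 26 21.4083
(np.float64(1.36), np.float64(-0.9), np.float64(0.9), np.float64(-0.2))
(np.float64(1.375), np.float64(-0.4), np.float64(-0.7), np.float64(-1.0))
(np.float64(1.39), np.float64(-0.2), np.float64(0.5), np.float64(-1.1))
(np.float64(1.405), np.float64(-0.0), np.float64(-0.9), np.float64(0.2))
(np.float64(1.42), np.float64(-1.5), np.float64(0.1), np.float64(-0.9))
(np.float64(1.435), np.float64(-0.6), np.float64(-0.1), np.float64(-0.2))
(np.float64(1.45), np.float64(-1.0), np.float64(0.2), np.float64(-1.5))
(np.float64(1.465), np.float64(-0.7), np.float64(-0.2), np.float64(-0.4))
(np.float64(1.48), np.float64(0.8), np.float64(0.1), np.float64(-0.6))
(np.float64(1.495), np.float64(-0.6), np.float64(0.1), np.float64(-1.0))
(np.float64(1.51), np.float64(-0.3), np.float64(0.1), np.float64(-0.3))
(np.float64(1.525), np.float64(-0.4), np.float64(-1.0), np.float64(-0.6))
(np.float64(1.54), np.float64(-0.6), np.float64(-0.3), np.float64(-0.1))
(np.float64(1.555), np.float64(-0.8), np.float64(0.1), np.float64(-0.8))
(np.float64(1.57), np.float64(-0.8), np.float64(0.7), np.float64
[... 1356 characters left out ...]
, np.float64(-9.0), np.float64(1.6), np.float64(1.8))
('hold', np.float64(1.695), 22.21, np.float64(-9.0), np.float64(1.9), np.float64(2.2))
('hold', np.float64(1.695), 22.31, np.float64(-9.0), np.float64(1.6), np.float64(2.1))
('hold', np.float64(1.695), 22.41, np.float64(-8.8), np.float64(1.5), np.float64(2.6))
('hold', np.float64(1.695), 22.51, np.float64(-9.7), np.float64(1.7), np.float64(3.1))
('hold', np.float64(1.695), 22.61, np.float64(-9.6), np.float64(1.1), np.float64(1.3))
('hold', np.float64(1.695), 22.71, np.float64(-8.8), np.float64(1.9), np.float64(1.7))
('hold', np.float64(1.695), 22.81, np.float64(-9.2), np.float64(2.3), np.float64(1.2))
[ 0.49193222 -0.27431376  0.12412636]
```

View pics/w4.png

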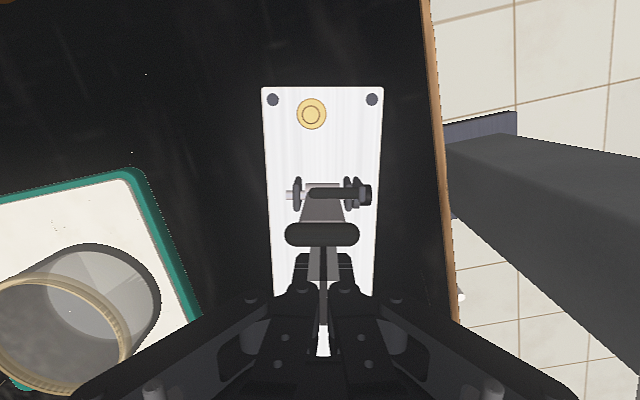

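```bash
python3 - <<'E'
from rig import robot,claw,solver,monitor,read_camera
from h import *
import pickle
T=lambda x,z:tow(P0,[x,0,z])[0]
b=np.load("b.npy"); th,th0,dx,dz=np.load("st.npy")
P=lambda th:T(dx-.1*np.cos(th),dz+.1*np.sin(th)+.007*(th-th0))
robot.move_linear(P(th+.004),speed=.03)
for k in range(7): robot.pause(.1); print((fr(monitor,10)-b).round(1),end=" ")
th+=.004; x=dx-.1*np.cos(th); z=dz+.1*np.sin(th)+.007*(th-th0)
robot.move_linear(T(x-.03,z),speed=.06); robot.move_linear(T(x-.03,.25),speed=.2)
t=read_camera("top"); s=read_camera("scene")
def res(X): return np.r_[proj(t,X)[0]-[362,117],proj(s,X)[0]-[317,85]]
q=least_squares(res,[.7,-.2,.3]); print("dial",q.x,q.fun)
P1=P0; 
tgt=tow(P1,[-.195,0,.40])[0]; print(tgt)
robot.goto(tow(P1,[-.03,0,.40])[0],R_bar())
claw.open_jaws()
robot.goto(tgt,R_bar()); 
pos,rot=monitor.read_tcp_pos(),monitor.read_eef_rot()
c=read_camera("wrist"); cv2.imwrite("pics/w5.png",c["color"][:,:,::-1]); pickle.dump((c,pos,rot),open("w5.pkl","wb"))
t=read_camera("top"); cv2.imwrite("pics/t5.png",t["color"][:,:,::-1])
print(pos,monitor.read_time_s(),fr(monitor))
E
```

```text
[-10.1   1.3   2.8] [-9.9  1.3  2.1] [-10.6   2.    2.1] [-9.4  2.5  1.5] [-10.2   2.    1.9] [-10.4   1.    1.4] [-10.1   2.2   2.2] dial [ 0.71143425 -0.21548937  0.41829567] [-0.13574247 -0.11220094  0.25424952  0.04711581]
[ 0.54676046 -0.02191518  0.4       ]
[ 0.54679119 -0.02255733  0.40004103] 28.2333 [-0.9168038   0.52867978  0.49151949]
```

View pics/w5.png

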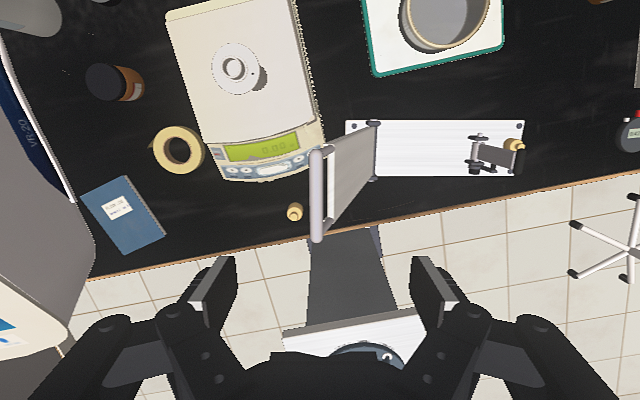

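View pics/t5.png

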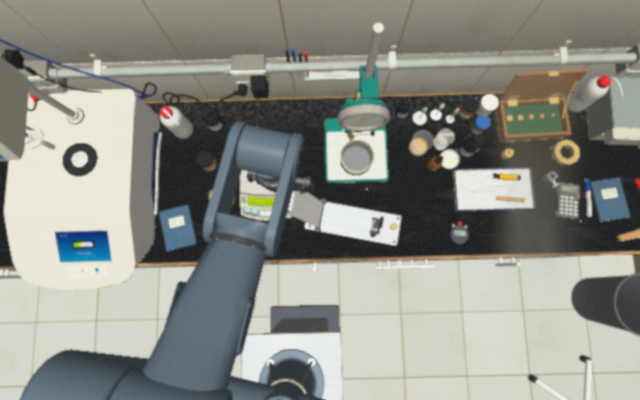

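```bash
python3 - <<'E'
from h import *
import pickle
c,pos,rot=pickle.load(open("w5.pkl","rb")); w=wcam(c,pos,rot)
for a in(1.75,1.8,1.85,1.9): print(a,proj(w,tow(P0,[rampp(a,.278,y) for y in(.038,0,-.038)])).round(1).tolist())
print(proj(w,tow(P0,[[.155,.05,.01],[.155,-.05,.01],[-.155,.05,.01]])).round(1).tolist())
a=cv2.imread("pics/w5.png"); cv2.imwrite("pics/w5a.png",cv2.resize(a[110:260,280:540],None,fx=3,fy=3,interpolation=cv2.INTER_CUBIC))
E
```

```text
1.75 [[367.1, 155.6], [365.0, 200.7], [363.1, 241.7]]
1.8 [[349.8, 155.0], [348.5, 199.6], [347.4, 240.3]]
1.85 [[333.0, 154.2], [332.5, 198.3], [332.1, 238.6]]
1.9 [[317.0, 153.4], [317.2, 196.9], [317.4, 236.6]]
[[526.2, 119.3], [514.6, 176.0], [345.9, 119.2]]
```

View pics/w5a.png

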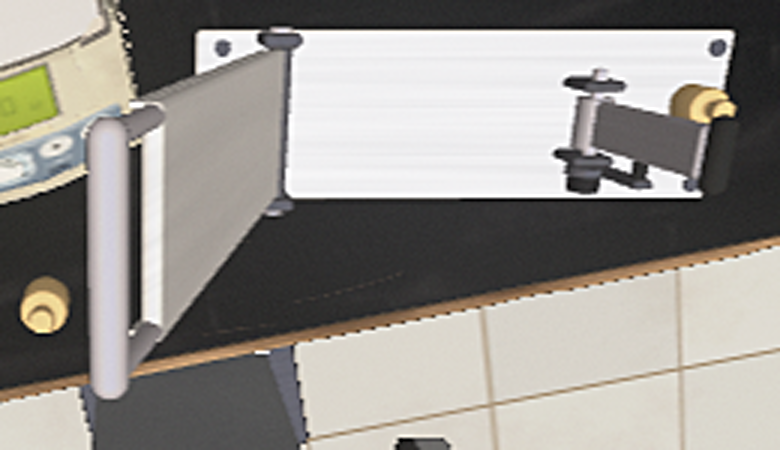

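```bash
python3 - <<'E'
from rig import robot,claw,solver,monitor,read_camera
from h import *
T=lambda x,z:tow(P0,[x,0,z])[0]
bx,_,bz=rampp(1.9,.278)
robot.goto(T(bx+.0015,bz+.06),R_bar()); 
robot.move_linear(T(bx+.0015,bz-.018),speed=.1); b=fr(monitor,10); print("b",b,monitor.read_time_s())
claw.close(); print(monitor.read_grip_width(),fr(monitor,10)-b,monitor.read_time_s())
np.save("b2.npy",b)
c=read_camera("wrist"); cv2.imwrite("pics/w6.png",c["color"][:,:,::-1])
E
```

```text
b [-0.07282513  0.72137023 -0.16745514] 29.475
0.11735768132063512 [-1.75414181 -0.36000106  3.14130832] 30.1583
```

View pics/w6.png

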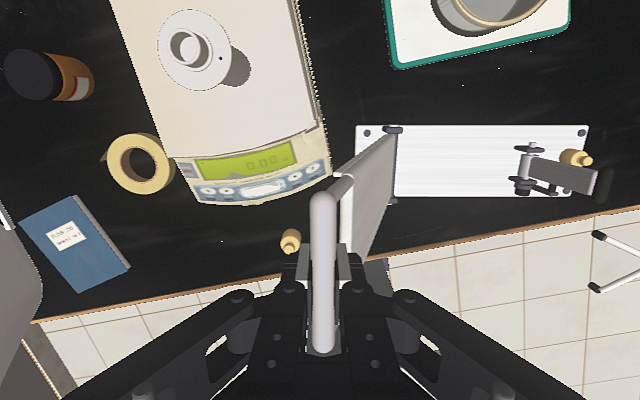

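The bar is between the pads at (322,280), gripper opening about 10 to 12 mm. I'll swing along the arc with radial force compensation.

```bash
python3 - <<'E'
from rig import robot,claw,solver,monitor,read_camera
from h import *
T=lambda x,z:tow(P0,[x,0,z])[0]
b=np.load("b2.npy"); th=1.895; dr=0.; log=[]
def P(th,dr):
    q=rampp(th,.278+dr); return T(q[0],q[2]-.018)
while th>.66:
    th-=.05; robot.move_linear(P(th,dr),speed=.09)
    f=fr(monitor,10)-b; ra=f[0]*np.cos(th)+f[2]*np.sin(th); ta=-f[0]*np.sin(th)+f[2]*np.cos(th)
    dr+=np.clip(1e-4*ra,-.0008,.0008) if abs(ra)>1.5 else 0
    log.append((round(th,3),*f.round(1),round(ra,1),round(ta,1),round(dr*1e3,2)))
    if np.linalg.norm(f)>30: print("HIGH");break
for l in log: print(*l)
print(monitor.read_time_s(),monitor.read_grip_width()); np.save("st2.npy",[th,dr])
c=read_camera("wrist"); cv2.imwrite("pics/w7.png",c["color"][:,:,::-1])
E
```

```text
1.845 -1.5 -0.6 -0.2 0.2 1.5 0.0
1.795 -0.8 -1.1 3.2 3.3 0.1 0.33
1.745 -1.7 0.5 1.1 1.4 1.5 0.33
1.695 -1.2 -1.1 3.5 3.6 0.8 0.69
1.645 -1.0 -0.0 2.2 2.3 0.8 0.92
1.595 -0.3 -0.6 2.8 2.8 0.2 1.2
1.545 0.2 -0.4 3.4 3.4 -0.1 1.54
1.495 0.3 1.2 2.0 2.1 -0.2 1.75
1.445 0.4 -0.2 2.9 3.0 0.0 2.04
1.395 -0.5 1.2 0.9 0.8 0.7 2.04
1.345 1.1 1.0 3.3 3.5 -0.3 2.39
1.295 1.9 2.1 1.9 2.4 -1.3 2.63
1.245 0.1 2.3 1.1 1.1 0.3 2.63
1.195 1.8 2.7 2.3 2.8 -0.8 2.91
1.145 2.8 2.6 1.4 2.4 -2.0 3.14
1.095 1.1 3.4 2.0 2.3 -0.0 3.38
1.045 1.9 3.5 1.1 1.9 -1.1 3.56
0.995 -0.3 4.6 1.0 0.7 0.8 3.56
0.945 1.8 5.6 0.5 1.5 -1.2 3.56
0.895 0.8 4.9 -0.6 -0.0 -1.0 3.56
0.845 0.5 5.4 -0.5 -0.1 -0.7 3.56
0.795 1.7 5.5 -0.5 0.8 -1.6 3.56
0.745 0.2 5.9 -0.4 -0.1 -0.4 3.56
0.695 0.6 5.8 -1.6 -0.6 -1.6 3.56
0.645 0.7 5.9 -0.9 0.0 -1.2 3.56
37.9083 0.11227057230279777
```

View pics/w7.png

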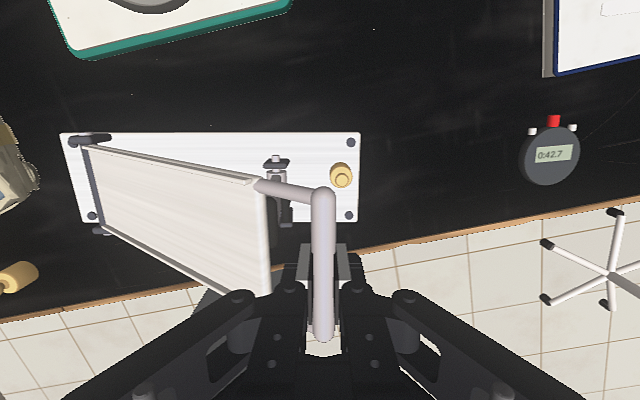

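```bash
python3 - <<'E'
from rig import robot,claw,solver,monitor,read_camera
from h import *
b=np.load("b2.npy"); th,dr=np.load("st2.npy"); log=[]; dy=0.
def P(th,dr):
    q=rampp(th,.278+dr); return tow(P0,[q[0],dy,q[2]-.018])[0]
n=0
while th>.49:
    th-=.013 if th>.58 else .004; robot.move_linear(P(th,dr),speed=.03)
    f=fr(monitor,10)-b; ra=f[0]*np.cos(th)+f[2]*np.sin(th); ta=-f[0]*np.sin(th)+f[2]*np.cos(th)
    dy+=np.clip(1e-4*f[1],-.0005,.0005)
    log.append((round(th,3),*f.round(1),round(ra,1),round(ta,1),round(dy*1e3,2)))
    n=n+1 if ta>1.2 else 0
    if n>=2 or ta>3: break
for l in log: print(*l)
print(monitor.read_time_s()); np.save("st2.npy",[th,dr,dy])
c=read_camera("wrist"); cv2.imwrite("pics/w8.png",c["color"][:,:,::-1])
E
```

```text
0.632 0.3 6.7 -2.7 -1.4 -2.4 0.5
0.619 0.5 5.3 -2.2 -0.8 -2.1 1.0
0.606 1.2 3.6 -1.4 0.2 -1.9 1.36
0.593 1.2 1.9 -1.0 0.4 -1.5 1.55
0.58 1.1 -0.6 -0.2 0.8 -0.7 1.49
0.576 1.6 -2.6 -0.8 0.9 -1.6 1.23
0.572 1.4 -3.6 -1.0 0.6 -1.6 0.87
0.568 -0.2 -3.7 -1.2 -0.8 -0.9 0.5
0.564 -0.6 -3.3 -1.5 -1.3 -1.0 0.17
0.56 -2.4 -1.2 -2.4 -3.3 -0.7 0.05
0.556 -2.7 0.2 -3.4 -4.1 -1.4 0.07
0.552 -4.5 0.5 -1.0 -4.3 1.5 0.11
0.548 -6.3 -0.7 1.6 -4.6 4.7 0.04
41.3333
```

View pics/w8.png

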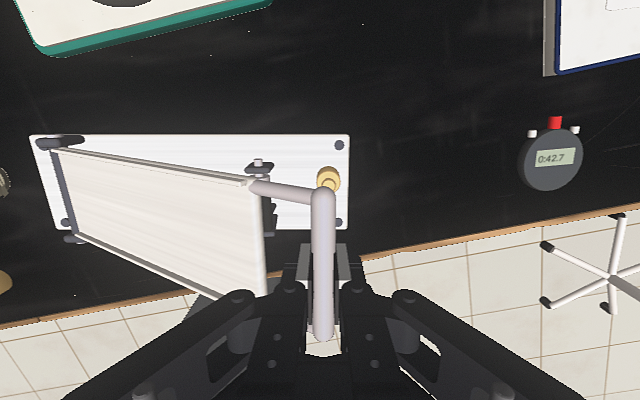

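```bash
python3 - <<'E'
from rig import robot,claw,solver,monitor,read_camera
from h import *
b=np.load("b2.npy"); th,dr,dy=np.load("st2.npy")
def P(th,dr):
    q=rampp(th,.278+dr); return tow(P0,[q[0],dy,q[2]-.018])[0]
for k in range(4):
    f=fr(monitor,10)-b; ra=f[0]*np.cos(th)+f[2]*np.sin(th); ta=-f[0]*np.sin(th)+f[2]*np.cos(th); print(round(th,4),round(dr*1e3,2),f.round(1),round(ra,1),round(ta,1))
    if k==3: break
    dr+=np.clip(1.5e-4*ra,-.0008,.0008); th+=.0004*(ta-1.5) if abs(ta-1.5)>1 else 0
    robot.move_linear(P(th,dr),speed=.03)
claw.open_jaws(); print("open",fr(monitor,10)-b,monitor.read_grip_width(),monitor.read_time_s())
c=read_camera("wrist"); cv2.imwrite("pics/w9.png",c["color"][:,:,::-1])
np.save("st2.npy",[th,dr,dy])
E
```

```text
0.548 3.56 [-6.6 -0.4  2.5] -4.3 5.5
0.5496 2.91 [-6.1 -0.9  3.5] -3.4 6.2
0.5515 2.41 [-2.4 -0.2  4.5] 0.3 5.1
0.5529 2.46 [-3.2 -1.8  2.3] -1.5 3.6
open [-0.79607108 -0.92354776  0.33742874] 1.0006653590553916 42.85
```

View pics/w9.png

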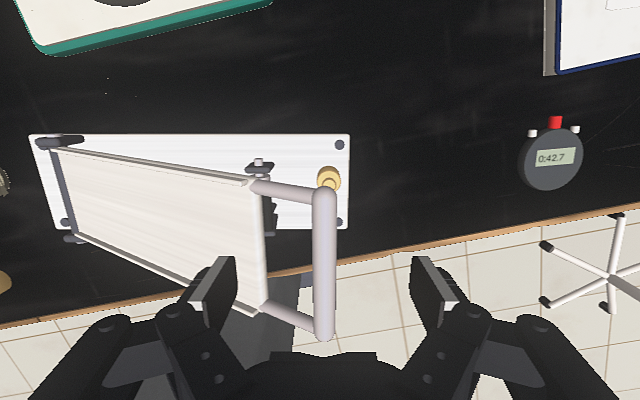

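Released: the bar didn't move visibly (323,195 to 323,335). Retreating and checking.

```bash
python3 - <<'E'
from rig import robot,claw,solver,monitor,read_camera
from h import *
import pickle
p=monitor.read_tcp_pos()
robot.move_linear(p+[0,0,.16],speed=.12)
robot.goto(tow(P0,[.06,-.06,.36])[0],R_bar())
pos,rot=monitor.read_tcp_pos(),monitor.read_eef_rot()
c=read_camera("wrist"); cv2.imwrite("pics/w10.png",c["color"][:,:,::-1]); pickle.dump((c,pos,rot),open("w10.pkl","wb"))
w=wcam(c,pos,rot)
for a in(.48,.52,.56,.6): print(a,proj(w,tow(P0,[rampp(a,.278,y) for y in(.038,0,-.038)])).round(1).tolist())
print(monitor.read_time_s())
a=c["color"][:,:,::-1]; cv2.imwrite("pics/w10a.png",cv2.resize(a[60:260,180:440],None,fx=3,fy=3,interpolation=cv2.INTER_CUBIC))
E
```

```text
0.48 [[395.4, 82.6], [392.8, 119.2], [390.3, 153.4]]
0.52 [[392.4, 82.0], [389.8, 119.7], [387.5, 154.8]]
0.56 [[388.8, 81.4], [386.3, 120.3], [384.0, 156.3]]
0.6 [[384.6, 80.8], [382.2, 120.8], [380.0, 157.8]]
44.9167
```

View pics/w10a.png

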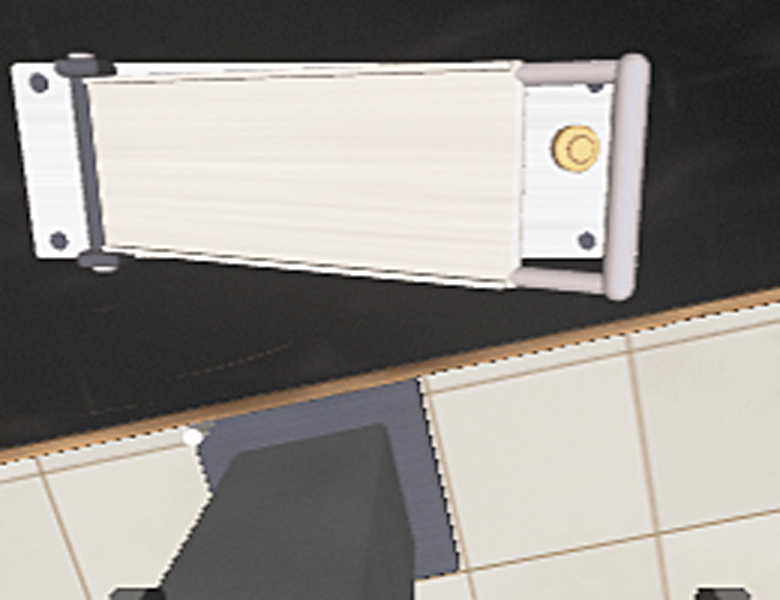

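View pics/w10.png

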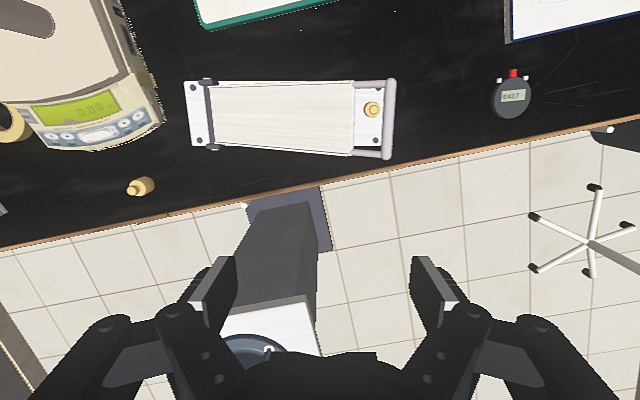

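The bar sits at (389,118), which puts the ramp at about 0.53 rad. I predicted 0.532 from the stop angle. The weights are in place.

```bash
python3 - <<'E'
from rig import order,monitor
order.sign_off(); print(monitor.read_time_s())
E
```

```text
the job is handed in; nothing more can be done
the job is handed in; nothing more can be done
```

The rig is ready and the job was handed in at about 45 s, against the 67 s limit.

- **Leg:** I pushed it along its arc with the shut fingers and met the stop at about 1.66 rad. I held it there at about 9 N for 1.4 s, then about 10 N for 0.7 s. The highest force read on the leg was about 11 N.
- **Ramp:** I took it by the cross bar, swung it over and lowered it until the leg head took its weight at about 0.55 rad by the commanded arm position. I let go with about 4 N of downward press left, and it did not visibly move.
- **Final check:** The last wrist picture puts the ramp at about 0.53 rad, matching the 0.532 expected for that stop angle. Both weights and the other things I could see were where they had been, and the gripper was clear.

**Disagreements and limits:**
- The ramp's starting angle measured 1.90 rad in three views, outside the stated 1.70 to 1.85.
- While I carried the ramp, side force on the gripper reached about 6 to 7 N, probably from a small error in my estimate of the rig's position. I had it near zero before letting go.
- In the last picture the ramp hides the leg, so I judged that it is still home from the ramp's angle rather than by seeing it.

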